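Start a batch of large ice cubes at the home bar

ROBOT

A 7-joint arm with a two-finger parallel gripper is mounted at the origin on the work surface. World frame = base frame: x ahead of the robot, y to its left, z up, the work surface at z = 0. Lengths are in m, angles in rad, forces in N, time in s.
With the tool pointing down it reaches from about 0.425 to 0.875 m from the base axis. Payload 4.7 kg.
Tool frame: the origin (TCP) lies at the very end of the fingers, on their centre line; the grasp point (between the pads) lies 19 mm behind it; z points along the fingers, y is the line along which they close (so a half turn about z gives the same grasp; the last joint's range is limited). The gripper opens to 87 mm and grips with 3 to 60 N. Pads are 19 mm wide; open, the fingers measure 117 mm over their backs; the gripper's body (75 mm by 190 mm) begins 51 mm behind the grasp point.
Start: joints at [1.171, 0.321, -0.07, 1.45, 0.023, 1.371, -0.057], TCP at [0.261, -0.595, 0.223] pointing down, gripper open.
Joint ranges: [-2.86, 2.86], [-0.3, 2.09], [-1.38, 1.24], [0.06, 2.45], [-1.56, 4.7], [0.09, 2.05], [-2.69, 2.69]. Speed limits (rad/s): [2.57, 2.57, 3.14, 3.14, 3.14, 3.14, 3.14].

INTERFACE

Orientations are given as a rotation vector (axis times angle).
In Python, from bench import ctrl, imaging, ticket gives the robot as it stands.
- The arm moves only by the tool jog_arm, never from a script. Its argument "rows" is text: rows parted by semicolons, each of 7 numbers parted by spaces: the shift along the tool's x, y, z in cm, then the turn, a rotation vector about the tool's x, y, z in rad, then the closure, from -1 (fully open) to 1 (shut), so that 0 is half open. A call has 1 to 5 rows; each row shifts and turns the commanded pose from where the row before left it, along the tool's axes as they then stand; what a row does not reach is not made up. A row lasts 1/8 s, in which the tool goes at most 62.5 mm and 10.7 degrees, less where a joint would pass 70% of its speed; a pose out of reach is approached as far as the arm can. A call with a gripper value outside its range is refused whole. The fingers move at their own pace and stop on an object; "force" is the grip in N (left out, the last holds). Time passes only in rows, so rows that do not move let the fingers close. It gives the time, the measured TCP pose, the force, the opening and the grip force at its end, in the units of the state.
- ctrl.get_state(): the state, without advancing time (a new reading comes with each control period).
- imaging.get_image(name): name is "scene" or "top" or "wrist"; returns a dict with "img" (400x640x3 uint8, blue, green, red), "vertical_fov" (degrees; the focal length in pixels is half the picture's height over the tangent of half this angle, whatever the lens; pixels are square), "cx", "cy" (the principal point, pixels), "origin" and "orientation" of the camera in the world. Camera axes: x right, y down, z forward; pixel columns grow to the right and rows downward; lengths in m; the calibration is good to about 2 mm. A picture is of the moment at which its call begins. There is no depth.
- ticket.close_job(): hands the job in; it is judged then, once.
The state is a dict: "time": time; "joint_positions": joint angles; "qd": joint speeds; "joint_torque": joint torques, N m; "position": TCP position; "tool_rot": TCP orientation; "ft_force": force on the tool from outside, world axes, zero at the start; "torque": the same for the moment, N m; "grip_width": opening from 0.0 (shut) to 1.0 (fully open); "grip_force": force on a finger pad.
Only numpy, scipy, OpenCV 4.12 (cv2) and the standard library are available. Lean on these libraries where they do the work, as an engineer would, in place of code of your own. Each camera call takes 0.05 s, during which the arm holds its last target. There are 200 camera calls.

TASK

Start a batch of large cubes on the ice maker with your closed fingertips: first push down the far end of the red rocker so that it clicks over to on, next push down the far end of the white rocker so that it clicks over to large cubes, and then press the green start button all the way down and let it come back up. Do not press the blue drain button or lift the lid, do not shift or lift any of the things standing around, and finish with the hand clear.

Things in the scene. Friction and masses are not known exactly. Their poses are not given: they have to be found in the camera images.
- icemaker: Ice maker, fixed: steel, black top; 360 mm deep (x), 280 wide (y), flat deck 280 mm up. Origin: centre of its underside. -x is its front, towards the robot (yaw up to 0.3), +y the left seen from the front. Controls along the front of the deck at x = -125 mm: red rocker y = +92, white rocker +32, green button -32, blue button -92 mm. Behind them, at x = -55, the lid's lip, 6 mm over the deck.
- power_far (a point): Place to press the red power rocker: on the top face of its far half, 13 mm from the pivot, 5 mm from the end; moves with it. Cap 36 mm long (machine x), 25 wide; bezel 48 x 34 mm, 3 mm over the deck. The pivot lies along machine y, at x = -125 mm, 5 mm over the deck. Off: near half level with the pivot, far half sloping up to 11 mm over the deck. On: far half level, 5 mm over the deck.
- size_far (a point): The same point on the far half of the white cube-size rocker (same size and action as the red one). A big white square on the deck marks its far end (large cubes), a small one its near end (small cubes).
- start_top (a point): Centre of the top of the green start button: 28 mm across, its top 14 mm above the deck when up, in a 44 mm metal collar that stands 4 mm above the deck. Sprung: 6 mm of travel straight down, about 1.5 N to begin, 5 N fully down; it rises when let go.
- drain_top (a point): Centre of the top of the blue drain button, same shape as the green one. Not to be pressed.
- power (a joint): Red power rocker: 0 = off (as found, near end down), 0.36 rad = on (far end fully down). It yields to 3 to 4 N near its end and snaps over by itself once past halfway (0.18).
- size (a joint): White cube-size rocker: 0 = small (as found, near end down), 0.36 rad = large (far end fully down). Force and snap like the red one.
- start (a joint): Green start button: 0 = up, 0.006 m = fully down.
- drain (a joint): Blue drain button: 0 = up, 0.006 m = fully down.
- lid (a joint): Hinge of the ice maker's lid, at its back edge: 0 = shut (as found), grows as the front of the lid is lifted.
- tray: Pewter-grey plastic tray, 240 x 160 x 18 mm, walls 4 mm, on the shelf at the robot's right; origin under its centre.
- tumbler: Heavy crystal tumbler standing in the tray, 82 mm across the rim, 92 mm high; origin at the centre of its underside.
- decanter: Empty open glass decanter, 108 mm across, 240 mm high, at the robot's left; origin at the centre of its underside.
- bucket: Steel ice bucket with two brass lugs, 144 mm across the rim (154 mm over the lugs), 140 mm high, at the robot's left; origin at the centre of its underside.
- shaker: Copper-coloured cocktail shaker, 86 mm across, 210 mm high, at the robot's left; origin at the centre of its underside. Decanter, bucket and shaker may stand in any of three places.
- dropper: Small amber glass dropper bottle, closed, 36 mm across, 108 mm high, standing on the rear of the ice maker's deck; origin at the centre of its underside.

How it is judged:
By the outcome, as a careful person would: the job done as asked, in the order asked, and still so for the second after the job is handed in, with the robot touching nothing.
It also fails if it takes over 42 s, if anything falls off the work surface, if the arm or the gripper's body presses on something with over 40 N, if the wrist force passes 120 N, or if a joint passes its speed limit or range.

## Working session

There is one attempt and no reset: what is moved stays moved. The work goes in short steps, Python scripts to look and compute and a tool call to move; the robot and the scene stay as the last step left them, time stands still between calls to the robot, and variables do not carry over. Pictures are saved under pics/ and viewed, at most 10 in all, crops included, and the job is handed in when it is done.

Besides the shell and the picture viewer there is one more tool, called after "Request:" by a JSON object that holds its "op" and its "data". jog_arm: Moves the arm, as the interface text tells. Its arguments: {"type":"object","properties":{"rows":{"type":"string"},"force":{"type":"number"}},"required":["rows"]}

```bash
mkdir -p pics
cat > h.py <<'E'
import numpy as np, cv2
from scipy.spatial.transform import Rotation as R
from bench import ctrl, imaging, ticket
def Rm(o):
    o=np.array(o,float)
    return o if o.shape==(3,3) else (R.from_rotvec(o).as_matrix() if o.size==3 else R.from_quat(o).as_matrix())
def ray(d,u,v):
    f=200/np.tan(np.radians(d["vertical_fov"])/2)
    r=Rm(d["orientation"])@np.array([(u-d["cx"])/f,(v-d["cy"])/f,1])
    return np.array(d["origin"]),r
def onz(d,u,v,z):
    o,r=ray(d,u,v); return o+r*(z-o[2])/r[2]
def proj(d,p):
    f=200/np.tan(np.radians(d["vertical_fov"])/2)
    c=Rm(d["orientation"]).T@(np.array(p)-d["origin"]); return c[0]/c[2]*f+d["cx"],c[1]/c[2]*f+d["cy"]
def tri(d1,p1,d2,p2):
    o1,r1=ray(d1,*p1);o2,r2=ray(d2,*p2)
    s=np.linalg.lstsq(np.c_[r1,-r2],o2-o1,rcond=None)[0]
    a,b=o1+r1*s[0],o2+r2*s[1]; return (a+b)/2,np.linalg.norm(a-b)
E
python3 - <<'E'
from h import *
s=ctrl.get_state();print(s)
for n in("scene","top"):
    d=imaging.get_image(n);cv2.imwrite(f"pics/{n}0.png",d["img"]);print(n,{k:v for k,v in d.items() if k!="img"})
E
```

```text
{'time': 0.0, 'joint_positions': array([ 1.17109676,  0.3218173 , -0.07006342,  1.45166476,  0.02261335,
        1.37077433, -0.05689932]), 'qd': array([-0.00095765, -0.00063612,  0.0007916 , -0.00017866,  0.0002872 ,
        0.00015403, -0.00071192]), 'joint_torque': array([-1.15099323e-03, -4.91284096e+01, -4.04575747e-01, -3.12525380e+01,
       -6.38302742e-02,  4.38011752e-02,  1.88743734e-04]), 'position': array([ 0.26107974, -0.59467171,  0.22147018]), 'tool_rot': array([-3.07281476e+00, -6.45016211e-01,  7.83339749e-04]), 'ft_force': array([-0.07921027, -0.28467985, -0.01557415]), 'torque': array([-0.03988587,  0.04132819,  0.02968647]), 'grip_force': 0.0, 'grip_width': 0.9993379800529151}
scene {'vertical_fov': 47.50500688668024, 'cx': 318.0028723053596, 'cy': 201.09056399068575, 'origin': array([ 1.21740976, -0.74261705,  1.20327095]), 'orientation': array([-2.23042008, -0.79205038,  0.3178214 ])}
top {'vertical_fov': 48.551002586638376, 'cx': 314.6282726412669, 'cy': 197.5545095936531, 'origin': array([0.44621156, 0.07193756, 1.70717368]), 'orientation': array([-2.17265942,  2.20497856, -0.06952851])}
```

View pics/scene0.png

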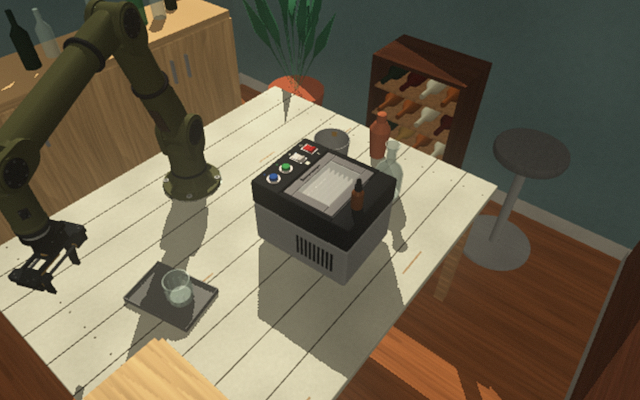

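View pics/top0.png

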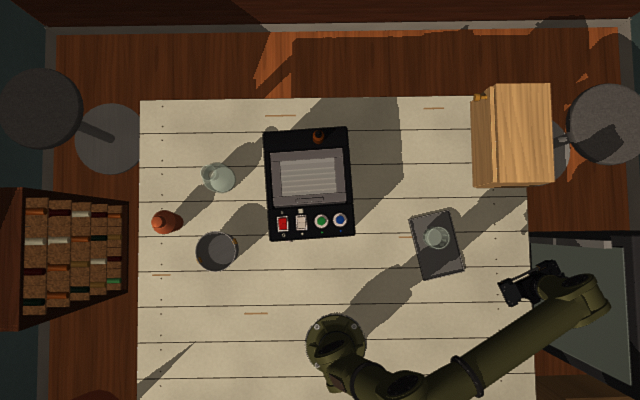

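The scene view shows red (309,148), white (297,158), green (285,168) and blue (273,178). In the top view they are at red (283,224), white (301,223), green (321,221) and blue (340,220). The decanter, bucket and shaker stand to the left, and the tray with the tumbler to the right.

```bash
cat >> h.py <<'E'
def blob(img,c,box=None,amin=8):
    h=cv2.cvtColor(img,cv2.COLOR_BGR2HSV);H,S,V=cv2.split(h)
    m={'r':((H<6)|(H>172))&(S>150)&(V>80),'g':(H>45)&(H<80)&(S>100)&(V>60),'b':(H>100)&(H<125)&(S>110)&(V>80),'w':(S<60)&(V>150)}[c].astype(np.uint8)
    if box: k=np.zeros_like(m);x0,y0,x1,y1=box;k[y0:y1,x0:x1]=1;m*=k
    n,l,st,ce=cv2.connectedComponentsWithStats(m)
    return sorted([(int(st[i,4]),ce[i].round(1).tolist()) for i in range(1,n) if st[i,4]>=amin],reverse=True)[:3]
E
python3 - <<'E'
from h import *
t=imaging.get_image("top");s=imaging.get_image("scene")
P={}
for c in "rgbw":
    a=blob(t["img"],c,(272,205,350,240));b=blob(s["img"],c,(262,138,322,190));print(c,a,b)
    if a and b:
        P[c],e=tri(t,a[0][1],s,b[0][1]);print(P[c].round(4),round(e,4), onz(t,*a[0][1],.29).round(4))
d=P['r']-P['b'];print(np.linalg.norm(d[:2]),"yaw",np.arctan2(-d[0],d[1]))
E
```

```text
r [(89, [282.4, 223.4])] [(49, [309.4, 148.0])]
[0.4558 0.1764 0.2818] 0.0003 [0.4556 0.1757 0.29  ]
g [(49, [320.7, 220.6])] [(49, [285.4, 166.1])]
[0.4621 0.0527 0.2874] 0.0018 [0.4627 0.0533 0.29  ]
b [(50, [339.6, 219.4])] [(37, [272.9, 175.7])]
[ 0.465  -0.0076  0.2899] 0.0017 [ 0.4657 -0.007   0.29  ]
w [(79, [300.8, 222.6]), (53, [319.5, 222.0]), (49, [337.8, 220.5])] [(705, [276.0, 148.7]), (251, [313.6, 182.4]), (73, [296.1, 156.8])]
[0.4336 0.0915 0.3224] 0.0676 [0.4573 0.1169 0.29  ]
0.18425011960171084 yaw 0.05035428743916134
```

Request:
{"op": "jog_arm", "data": {"rows": "0 0 -5 0 0 0 1; 0 0 -5 0 0 0.12 1; 0 0 -5 0 0 0.12 1; 0 0 -5 0 0 0.12 1; 0 0 0 0 0 0 1", "force": 20}}

```text
time: 0.82
position: [0.2619, -0.5962, 0.4276]
tool_rot: [3.133, 0.084, 0.005]
ft_force: [-0.0, -0.6, 0.9]
grip_width: 0.515
grip_force: 0.0
```

```bash
cat >> h.py <<'E'
def go(target,yaw=0.05):
    s=ctrl.get_state();M=Rm(s["tool_rot"]);d=M.T@(np.array(target)-s["position"])*100
    T=R.from_euler('z',yaw).as_matrix()@np.diag([1,-1,-1]);
    print("t",round(s["time"],2),"pos",s["position"].round(4),"F",s["ft_force"].round(1),"grip",round(s["grip_width"],3),"shift cm",d.round(2),"turn",R.from_matrix(M.T@T).as_rotvec().round(3))
E
python3 -c "
from h import *
go([.44,.05,.42])"
```

```text
t 0.82 pos [ 0.2619 -0.5962  0.4276] F [-0.  -0.6  0.9] grip 0.515 shift cm [ 21.23 -63.58   0.33] turn [ 0.008 -0.003  0.003]
```

Request:
{"op": "jog_arm", "data": {"rows": "1.8 -5 0 0 0 0 1; 1.8 -5 0 0 0 0 1; 1.8 -5 0 0 0 0 1; 1.8 -5 0 0 0 0 1; 1.8 -5 0 0 0 0 1"}}

```text
time: 1.45
position: [0.3378, -0.3386, 0.4212]
tool_rot: [-3.139, -0.086, 0.002]
ft_force: [0.2, -1.2, 0.5]
grip_width: 0.024
grip_force: 0.0
```

Request:
{"op": "jog_arm", "data": {"rows": "1.8 -5 0 0 0 0 1; 1.8 -5 0 0 0 0 1; 1.8 -5 0 0 0 0 1; 1.8 -5 0 0 0 0 1; 1.8 -5 0 0 0 0 1"}}

```text
time: 2.08
position: [0.414, -0.0844, 0.4213]
tool_rot: [3.14, 0.085, -0.002]
ft_force: [0.9, 0.4, 0.4]
grip_width: 0.004
grip_force: 0.0
```

Request:
{"op": "jog_arm", "data": {"rows": "1 -5 0 0 0 0 1; 1 -5 0 0 0 0 1; 0.5 -3 0 0 0 0 1; 0 0 0 0 0 0 1; 0 0 0 0 0 0 1"}}

```text
time: 2.7
position: [0.4319, 0.0438, 0.4217]
tool_rot: [3.14, 0.083, -0.002]
ft_force: [0.6, 0.3, -0.2]
grip_width: 0.007
grip_force: 0.0
```

```bash
python3 -c "
from h import *
go([.44,.05,.42])
d=imaging.get_image('wrist');cv2.imwrite('pics/w1.png',d['img']);print(d['origin'],d['vertical_fov'],d['cx'],d['cy'])
for c in 'rgbw':print(c,blob(d['img'],c,amin=50))
"
```

```text
t 2.7 pos [0.4319 0.0438 0.4217] F [ 0.6  0.3 -0.2] grip 0.007 shift cm [ 0.84 -0.57  0.17] turn [0.001 0.001 0.003]
[0.51075975 0.04932213 0.58417782] 69.67717637117204 319.8745482992349 199.22092520247398
r [(840, [196.0, 159.5])]
g [(491, [314.8, 160.9])]
b [(491, [373.0, 160.5])]
w [(81177, [361.3, 139.1]), (13074, [280.4, 34.1]), (3643, [483.7, 313.1])]
```

View pics/w1.png

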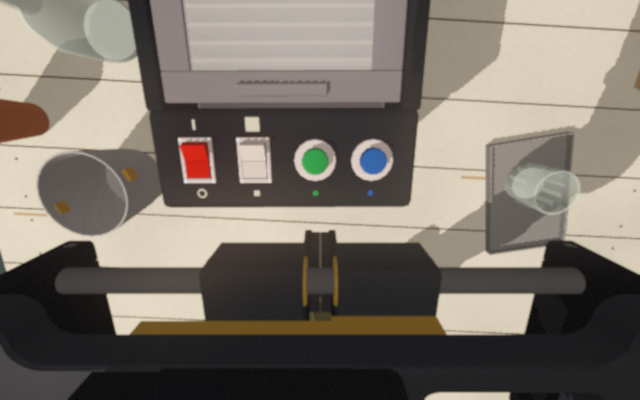

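Wrist view: red cap (196,160), white cap (253,160), green (315,161) and blue (373,160). The fingertips are shut at about (320,240).

```bash
python3 -c "
from h import *
d=imaging.get_image('wrist');t=imaging.get_image('top')
W=blob(d['img'],'w',(238,138,269,183));print(W)
T={c:blob(t['img'],c,(272,205,350,240))[0][1] for c in 'rgb'}; 
D={c:blob(d['img'],c,amin=50)[0][1] for c in 'rgb'}
for c in 'rgb':
  p,e=tri(d,D[c],t,T[c]);print(c,'tri',p.round(4),round(e,4),'plane',onz(d,*D[c],.286 if c=='r' else .294).round(4))
print('w',onz(d,253,160,.286).round(4))
h=cv2.cvtColor(d['img'],cv2.COLOR_BGR2HSV);m=((h[...,1]>150)&((h[...,0]<6)|(h[...,0]>172))&(h[...,2]>60));m[:, :170]=0;m[:,230:]=0
ys,xs=np.nonzero(m);print(xs.min(),xs.max(),ys.min(),ys.max())
print('far end',onz(d,194,ys.min(),.291).round(4),'near end',onz(d,197,ys.max()+1,.285).round(4))
print('tcp px',proj(d,ctrl.get_state()['position']))
"
```

```text
[(1251, [252.7, 161.5])]Traceback (most recent call last):
  File "<string>", line 5, in <module>
    T={c:blob(t['img'],c,(272,205,350,240))[0][1] for c in 'rgb'};
         ~~~~~~~~~~~~~~~~~~~~~~~~~~~~~~~~~~^^^
IndexError: list index out of range
```

Top view is occluded now, so I'll triangulate against the earlier saved top pixels (fixed camera, fixed machine).

```bash
python3 -c "
from h import *
d=imaging.get_image('wrist');t=imaging.get_image('top')
T=dict(r=(282.4,223.4),g=(320.7,220.6),b=(339.6,219.4))
D={c:blob(d['img'],c,amin=50)[0][1] for c in 'rgb'}
for c in 'rgb':
  p,e=tri(d,D[c],t,T[c]);print(c,'tri',p.round(4),round(e,4),'plane',onz(d,*D[c],.286 if c=='r' else .294).round(4))
print('w',onz(d,253,160,.286).round(4))
h=cv2.cvtColor(d['img'],cv2.COLOR_BGR2HSV);m=((h[...,1]>150)&((h[...,0]<6)|(h[...,0]>172))&(h[...,2]>60));m[:, :170]=0;m[:,230:]=0
ys,xs=np.nonzero(m);print(xs.min(),xs.max(),ys.min(),ys.max())
print('far end',onz(d,194,ys.min(),.291).round(4),'near end',onz(d,197,ys.max()+1,.285).round(4))
print('tcp px',proj(d,ctrl.get_state()['position']))
"
```

```text
r tri [0.4563 0.1766 0.2816] 0.0015 plane [0.4578 0.1751 0.286 ]
g tri [0.4627 0.0525 0.2851] 0.0015 plane [0.464  0.0517 0.294 ]
b tri [ 0.4662 -0.0077  0.2884] 0.0016 plane [ 0.4675 -0.0073  0.294 ]
w [0.4606 0.1159 0.286 ]
180 209 143 177
far end [0.4755 0.1739 0.291 ] near end [0.438  0.1759 0.285 ]
tcp px (np.float64(320.8820304414931), np.float64(246.07152279598992))
```

```bash
python3 -c "
from h import *
go([.471,.1755,.31])"
```

```text
t 2.95 pos [0.4322 0.044  0.4223] F [ 0.1 -0.4 -0.2] grip 0.003 shift cm [  4.57 -12.93  11.23] turn [-0.     0.     0.002]
```

Request:
{"op": "jog_arm", "data": {"rows": "1.6 -4.4 0 0 0 0 1; 1.5 -4.3 0 0 0 0 1; 1.5 -4.2 2 0 0 0 1; 0 0 4 0 0 0 1; 0 0 0 0 0 0 1"}}

```text
time: 3.58
position: [0.4699, 0.1751, 0.36]
tool_rot: [3.139, 0.084, -0.009]
ft_force: [0.4, -0.6, 0.1]
grip_width: 0.007
grip_force: 0.0
```

Request:
{"op": "jog_arm", "data": {"rows": "0 0 3 0 0 0 1; 0 0 2 0 0 0 1; 0 0 0 0 0 0 1; 0 0 0 0 0 0 1"}}

```text
time: 4.08
position: [0.4721, 0.176, 0.3144]
tool_rot: [-3.14, -0.082, -0.004]
ft_force: [1.0, -0.7, -0.0]
grip_width: 0.008
grip_force: 0.0
```

```bash
python3 -c "
from h import *
go([.471,.1755,.29])
d=imaging.get_image('wrist');cv2.imwrite('pics/w2.png',d['img']);print(proj(d,[.471,.1755,.291]),proj(d,ctrl.get_state()['position']))"
```

```text
t 4.08 pos [0.4721 0.176  0.3144] F [ 1.  -0.7 -0. ] grip 0.008 shift cm [-0.12  0.04  2.44] turn [-0.    -0.002  0.003]
(np.float64(321.98304075690316), np.float64(232.80538561279832)) (np.float64(321.2738161047615), np.float64(246.02838090263646))
```

View pics/w2.png

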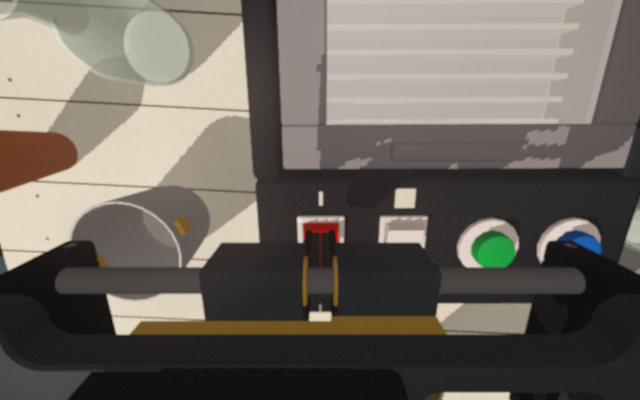

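The tips are centred over the red cap (column 321), just short of its far end (row 222). Pressing now.

Request:
{"op": "jog_arm", "data": {"rows": "0 0 1.2 0 0 0 1; 0 0 0.8 0 0 0 1; 0 0 0.3 0 0 0 1; 0 0 0.3 0 0 0 1; 0 0 0 0 0 0 1"}}

```text
time: 4.75
position: [0.4706, 0.1762, 0.286]
tool_rot: [3.14, 0.085, -0.002]
ft_force: [0.1, 1.1, -0.2]
grip_width: 0.007
grip_force: 0.0
```

Request:
{"op": "jog_arm", "data": {"rows": "0 0 0.2 0 0 0 1; 0 0 0 0 0 0 1"}}

```text
time: 5.0
position: [0.4709, 0.1763, 0.2855]
tool_rot: [3.14, 0.085, -0.0]
ft_force: [-2.8, -0.8, 5.6]
grip_width: 0.004
grip_force: 2.9
```

Request:
{"op": "jog_arm", "data": {"rows": "0 0 0.2 0 0 0 1; 0 0 0 0 0 0 1"}}

```text
time: 5.25
position: [0.471, 0.1763, 0.2853]
tool_rot: [3.139, 0.085, 0.001]
ft_force: [-5.6, -2.0, 14.6]
grip_width: 0.008
grip_force: 8.0
```

Request:
{"op": "jog_arm", "data": {"rows": "0 0 -2 0 0 0 1; 0 0 -3 0 0 0 1; 0 3 0 0 0 0 1; 0 3 0 0 0 0 1; 0 0 0 0 0 0 1"}}

```text
time: 5.88
position: [0.4747, 0.1135, 0.3323]
tool_rot: [3.14, 0.077, -0.001]
ft_force: [0.1, -0.2, 0.0]
grip_width: 0.001
grip_force: 0.0
```

Request:
{"op": "jog_arm", "data": {"rows": "0 0 0 0 0 0 1; 0 0 0 0 0 0 1"}}

```text
time: 6.12
position: [0.4741, 0.1177, 0.3325]
tool_rot: [-3.14, -0.088, 0.0]
ft_force: [-0.2, 0.4, -0.8]
grip_width: 0.004
grip_force: 0.0
```

```bash
python3 -c "
from h import *
go([.473,.1160,.295])
d=imaging.get_image('wrist');cv2.imwrite('pics/w3.png',d['img'][130:320,150:560])"
```

```text
t 6.12 pos [0.4741 0.1177 0.3325] F [-0.2  0.4 -0.8] grip 0.004 shift cm [-0.12  0.16  3.75] turn [-0.     0.     0.006]
```

View pics/w3.png

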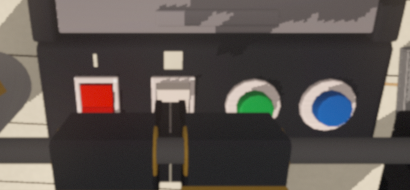

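The red cap now lies flat (crop 97,97). The tips are over the white cap (crop 172,95).

Request:
{"op": "jog_arm", "data": {"rows": "0 0.1 2.5 0 0 0 1; 0 0 1.2 0 0 0 1; 0 0 0.4 0 0 0 1; 0 0 0.3 0 0 0 1; 0 0 0.3 0 0 0 1"}}

```text
time: 6.8
position: [0.4749, 0.1155, 0.2859]
tool_rot: [-3.14, -0.085, -0.002]
ft_force: [-0.6, -0.5, 0.7]
grip_width: 0.006
grip_force: 0.0
```

Request:
{"op": "jog_arm", "data": {"rows": "0 0 0.2 0 0 0 1; 0 0 0 0 0 0 1"}}

```text
time: 7.05
position: [0.4749, 0.1155, 0.2854]
tool_rot: [3.14, 0.084, 0.003]
ft_force: [-2.1, -0.5, 9.7]
grip_width: 0.005
grip_force: 4.6
```

Request:
{"op": "jog_arm", "data": {"rows": "0 0 -2 0 0 0 1; 0 0 -3 0 0 0 1; -0.7 3.1 0 0 0 0 1; -0.8 3.2 0 0 0 0 1; 0 0 0 0 0 0 1"}}

```text
time: 7.68
position: [0.463, 0.0486, 0.3336]
tool_rot: [3.139, 0.076, 0.001]
ft_force: [-0.0, 0.2, 0.2]
grip_width: 0.004
grip_force: 0.0
```

Request:
{"op": "jog_arm", "data": {"rows": "0 0 0 0 0 0 1; 0 0 0 0 0 0 1"}}

```text
time: 7.92
position: [0.4629, 0.0529, 0.3336]
tool_rot: [-3.14, -0.088, -0.0]
ft_force: [-1.3, 0.1, 0.1]
grip_width: 0.008
grip_force: 0.0
```

```bash
python3 -c "
from h import *
go([.4635,.052,.294])
d=imaging.get_image('wrist');cv2.imwrite('pics/w4.png',d['img'][130:320,150:560])"
```

```text
t 7.92 pos [0.4629 0.0529 0.3336] F [-1.3  0.1  0.1] grip 0.008 shift cm [0.05 0.09 3.96] turn [-0.    -0.     0.006]
```

View pics/w4.png

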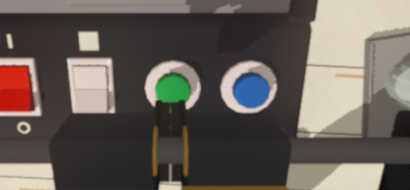

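The white cap now lies with its far half level (crop 91,88), and the tips are centred over green (crop 172,88).

Request:
{"op": "jog_arm", "data": {"rows": "0 0.1 2.5 0 0 0 1; 0 0 1 0 0 0 1; 0 0 0.5 0 0 0 1; 0 0 0.4 0 0 0 1; 0 0 0.2 0 0 0 1"}}

```text
time: 8.6
position: [0.4627, 0.051, 0.2883]
tool_rot: [3.14, 0.085, -0.0]
ft_force: [-4.9, 0.9, 13.5]
grip_width: 0.007
grip_force: 7.1
```

Request:
{"op": "jog_arm", "data": {"rows": "0 0 0.1 0 0 0 1; 0 0 0 0 0 0 1"}}

```text
time: 8.85
position: [0.4627, 0.051, 0.2883]
tool_rot: [3.14, 0.085, 0.0]
ft_force: [-5.9, -0.1, 10.4]
grip_width: 0.002
grip_force: 5.2
```

Bottomed at 0.288 with over 10 N. Releasing and backing off.

Request:
{"op": "jog_arm", "data": {"rows": "0 0 -2 0 0 0 1; 0 0 -4 0 0 0 1; 0 0 -4 0 0 0 1; -1 0 -3 0 0 0 1; 0 0 0 0 0 0 1"}}

```text
time: 9.48
position: [0.4542, 0.0503, 0.4191]
tool_rot: [3.14, 0.084, 0.009]
ft_force: [0.5, -0.4, 0.0]
grip_width: 0.005
grip_force: 0.0
```

Request:
{"op": "jog_arm", "data": {"rows": "0 0 0 0 0 0 1; 0 0 0 0 0 0 1; 0 0 0 0 0 0 1"}}

```text
time: 9.85
position: [0.4528, 0.05, 0.4157]
tool_rot: [-3.14, -0.084, 0.002]
ft_force: [0.4, 0.4, -0.3]
grip_width: 0.005
grip_force: 0.0
```

```bash
python3 -c "
from h import *
go([.43,.05,.42])
d=imaging.get_image('wrist');cv2.imwrite('pics/w5.png',cv2.resize(d['img'][80:230,130:430],None,fx=2.5,fy=2.5))"
```

```text
t 9.85 pos [0.4528 0.05   0.4157] F [ 0.4  0.4 -0.3] grip 0.005 shift cm [-2.27 -0.12 -0.43] turn [-0.     0.001  0.004]
```

View pics/w5.png

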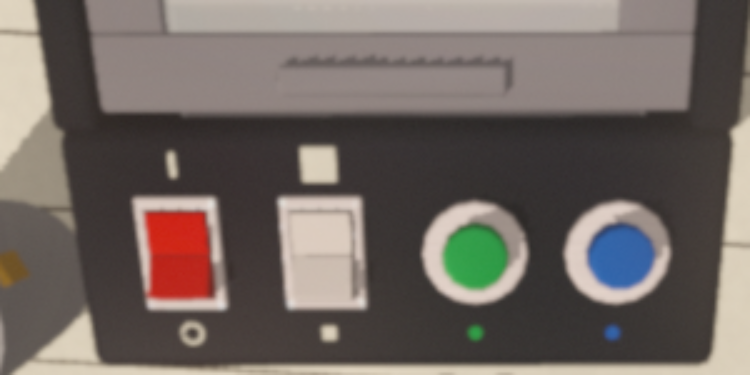

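Both rockers have their far halves level and near halves raised: red at (180,255), white at (320,255). Green (475,257) is back up, matching blue (620,257), and the hand is clear.

```bash
python3 -c "
from h import *
print(ticket.close_job())"
```

```text
the job is handed in; nothing more can be done
None
```

The job is handed in: I switched the red rocker on, set the white one to large cubes, then pressed the green button all the way down; it came back up, and the hand finished clear at 9.9 s.

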